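# Screw the winged cap onto the sample jar

## Task

Screw the winged cap back onto the jar that is held in the bench clamp: set it level on the mouth, turn it gently backward (counter-clockwise from above) until you feel it drop into the thread, then screw it clockwise until it stops, fully home, and let go. Never force it, do not tip it, and do not disturb the beaker, the petri dish and the marker.

Things in the scene. Friction and masses are not known exactly. Their poses are not given: they have to be found in the camera images.
- jar: White plastic jar, 64 mm across, shoulder 70 mm above the bench, fixed in a bench clamp (base plate and screws within 75 mm of the axis, up to 36 mm high); it does not move or turn. Origin on its axis at bench level, z up; x, y are those of the clamp (screws along y) and say nothing of where the threads start: that is not measured and differs every time.
- jar_mouth (a point): Centre of the top rim of the jar's open neck, 90 mm above the bench, z up. Neck 39 mm across (34 at the tapered top 4 mm), 20 mm tall, four-start thread 52 mm across. Each quarter has, clockwise from above: a tooth (4 degrees wide, top 3 mm below the rim), an open gap (34 degrees), a ridge (52 degrees, level top 6 mm below the rim) that ends at the next tooth.
- thread (a point): A point on the jar's axis at the height of the ridge tops, 6 mm below the rim. Lugs on teeth or ridges need at most 72 degrees counter-clockwise to fall into the gaps (6 to 8 mm from a ridge); the next tooth then stops them. Clockwise on top they jam at the teeth. From the gaps they go clockwise under the ridges, sinking 4.5 mm per rad, at most 64 degrees, to a hard stop.
- cap_center (a point): Centre, 25 mm above the lower rim, of the loose black screw cap (63 mm across, 50 mm high, about 60 g) that stands on the bench, open side down; z up through its top. Height of this point above jar_mouth: 22 mm with the lugs on the teeth, 19 mm on the ridges, 11 to 13 mm dropped into the gaps, 8 mm fully home. It turns easily until the lugs meet a stop; 0.3 to 0.4 N m there is plenty.
- cap: The same cap, origin at the centre of its lower rim. Four lugs inside, 14 degrees wide, flush with the lower rim, on its x and y axes, with 2.5 mm play sideways round the neck. From the level shoulder 22 mm above the lower rim rises a wing to grasp from above: an upright flat bar, 50 mm long along x, 12 mm thick along y, up to 50 mm above the lower rim.
- beaker_mid (a point): Glass beaker, 57 mm across, 71 mm high, a bystander; point half-way up its axis.
- dish_mid (a point): Petri dish, 66 mm across, 15 mm high, a bystander; point at its centre.
- marker_mid (a point): Marker pen lying on the bench near its front edge, 135 mm long along its x axis, 13 mm thick, a bystander; point at its middle.

How it is judged (in metres and radians):
On the way, in this order (a step that is already met when the one before it is completed fails the run):
1. the cap has dropped into the thread of the jar, level and centred (horizontal distance between cap_center and jar_mouth below 0.004 m and angle between cap_center's own z axis and vertical below 0.08 rad and z of cap_center in the frame of jar_mouth below 0.015 m), for 0.1 s.
2. the cap is screwed home (horizontal distance between cap_center and jar_mouth below 0.004 m and angle between cap_center's own z axis and vertical below 0.08 rad and z of cap_center in the frame of jar_mouth below 0.0092 m), for 0.2 s.
At the end, for the whole second after the job is handed in: The cap sits on the jar within 4 mm of the axis and level within 0.08 rad, screwed down so that its centre is no more than 9.2 mm above the rim of the jar (8 mm when fully home), released and at rest (all of step 2 and contact force between cap and the fingers below 0.2 N and linear speed of cap below 0.02 m/s); the robot touches nothing.
It fails at once if the cap is forced: more than 40 N between cap and jar (contact force between cap and jar above 40 N).
It fails at once if the cap is tipped by more than 0.4 rad (angle between cap_center's own z axis and vertical above 0.4 rad).
It fails at once if the glass beaker is moved by more than 3 cm (distance of beaker_mid from where it was at the start of the episode above 0.03 m).
It fails at once if the petri dish is moved by more than 3 cm (distance of dish_mid from where it was at the start of the episode above 0.03 m).
It fails at once if the marker is moved by more than 3 cm (distance of marker_mid from where it was at the start of the episode above 0.03 m).
It also fails if it takes over 72 s, if anything falls off the work surface, if the arm or the gripper's body presses on something with over 40 N, if the wrist force passes 120 N, or if a joint passes its speed limit or range.

## Robot

A 6-joint arm with a two-finger parallel gripper is mounted at the origin on a cart in front of the work surface, level with it; the furniture and walls round the work are solid. World frame = base frame: x ahead of the robot, y to its left, z up, the work surface at z = 0. Lengths are in mm, angles in rad, forces in N, time in s.
With the tool pointing down it reaches from about 300 to 775 mm from the base axis. Payload 14.6 kg.
Tool frame: the origin (TCP) lies between the finger pads; the fingertips stand 25 mm ahead of it and the grasp point (between the pads) lies 6 mm ahead of it; z points along the fingers, y is the line along which they close (so a half turn about z gives the same grasp; the last joint's range is limited). The gripper opens to 94 mm and grips with 3 to 60 N. Pads are 16 mm wide; open, the fingers measure 119 mm over their backs; the gripper's body (75 mm by 177 mm) begins 78 mm behind the grasp point.
Start: joints at [-1.271, 0.3, 1.521, -0, 1.321, -0.067], TCP at [197.239, -513.406, 230.446] pointing down, gripper open.
Joint ranges: [-3.03, 3.03], [-0.79, 2.21], [0.23, 2.52], [-1.04, 4.18], [0, 3.07], [-2.55, 2.55]. Speed limits (rad/s): [2.22, 2.22, 2.57, 3.14, 3.14, 3.14].

## Interface

Orientations are given as [roll, pitch, yaw] about the fixed x, y, z axes, in that order (R = Rz(yaw) Ry(pitch) Rx(roll)).
In Python, from cell import manip gives the robot as it stands. The module is installed in compiled form; this text tells all that it offers.
- The arm moves only by the tool step_arm, never from a script. Its argument "series" is one flat list of numbers, 5 for each row, row after row: the shift along the world's x, y, z in mm, then the turn about the world's z in rad, then the closure, from 0 (fully open) to 1 (shut). In form: [dx, dy, dz, spin, jaw, dx, dy, dz, spin, jaw, ...]. A call has 1 to 20 rows; each row shifts and turns the commanded pose from where the row before left it; what a row does not reach is not made up. A row lasts 1/8 s, in which the tool goes at most 62.5 mm and 10.7 degrees, less where a joint would pass 70% of its speed; a pose out of reach is approached as far as the arm can. A call is refused whole if a number of a shift passes 62.5 or a number of a turn 0.188, either way. A call with a gripper value outside its range is refused whole. The fingers move at their own pace and stop on an object; "squeeze" is the grip in N (left out, the last holds). Time passes only in rows, so rows that do not move let the fingers close. It gives the time, the measured TCP pose, the force, the opening and the grip force at its end, in the units of the state.
- manip.read_state(): the state, without advancing time (a new reading comes with each control period).
- manip.camera(name): name is "scene" or "top" or "wrist"; returns (picture, depth): 384x512x3 uint8, blue, green, red; 384x512 float32, mm along the optical axis (not along the pixel's ray), 0 where there is no reading.
- manip.camera_info(name): a dict with "fovy" (degrees; the focal length in pixels is half the picture's height over the tangent of half this angle, whatever the lens; pixels are square), "cx", "cy" (the principal point, pixels), "eye" and "orientation" of the camera in the world. Camera axes: x right, y down, z forward; pixel columns grow to the right and rows downward; lengths in mm; the calibration is good to about 2 mm. A picture is of the moment at which its call begins: read the wrist's pose just before it. camera_info takes no time and is no camera call; for the wrist camera it gives the pose at the moment of the call.
- manip.sign_off(): hands the job in; it is judged then, once.
The state is a dict: "clock": time; "joints": joint angles; "qd": joint speeds; "effort": joint torques, N m; "eef_pos": TCP position; "eef_rot": TCP orientation; "wrist_force": force on the tool from outside, world axes, zero at the start; "moment": the same for the moment, N m; "finger_gap": finger opening in mm; "finger_force": force on a finger pad.
Only numpy, scipy, OpenCV 4.12 (cv2) and the standard library are available. Lean on these libraries where they do the work, as an engineer would, in place of code of your own. Each camera call takes 0.05 s, during which the arm holds its last target. There are 200 camera calls.

## Working session

There is one attempt and no reset: what is moved stays moved. The work goes in short steps, Python scripts to look and compute and a tool call to move; the robot and the scene stay as the last step left them, time stands still between calls to the robot, and variables do not carry over. Pictures are saved under pics/ and viewed, at most 10 in all, crops included, and the job is handed in when it is done.

Besides the shell and the picture viewer there is one more tool, called after "Emit:" as a command line: name --argument value ..., lists and objects as JSON in quotes. step_arm: Moves the arm, as the interface text tells. Its arguments: {"type":"object","properties":{"series":{"type":"array"},"squeeze":{"type":"number"}},"required":["series"]}

```bash
mkdir -p pics
cat > h.py <<'E'
import numpy as np, cv2
from cell import manip
from scipy.spatial.transform import Rotation as R
def cloud(name):
    info=manip.camera_info(name); img,d=manip.camera(name)
    f=img.shape[0]/2/np.tan(np.radians(info["fovy"])/2)
    v,u=np.mgrid[:img.shape[0],:img.shape[1]]
    P=np.stack([(u-info["cx"])/f*d,(v-info["cy"])/f*d,d],-1)
    o=np.array(info["orientation"],float)
    M=o if o.shape==(3,3) else R.from_euler('xyz',o).as_matrix()
    W=P@M.T+np.array(info["eye"]); W[d==0]=np.nan
    return img,d,W
E
python3 - <<'E'
from h import *
print(manip.read_state())
for n in("scene","top","wrist"): print(n,manip.camera_info(n))
a,d,W=cloud("top"); b,_,W2=cloud("scene")
np.savez("c.npz",a=a,W=W,b=b,W2=W2)
cv2.imwrite("pics/top.png",a);cv2.imwrite("pics/scene.png",b)
E
```

```text
{'clock': 0.0, 'joints': array([-1.27058580e+00,  3.00492933e-01,  1.52158684e+00, -1.68997840e-05,
        1.32071665e+00, -6.65781255e-02]), 'qd': array([ 0.00092519, -0.00016126, -0.00100386,  0.00022768,  0.00032314,
        0.00191512]), 'effort': array([ 1.34010730e-03, -5.31801724e+01, -3.52733302e+01,  7.09013594e-02,
        2.43357383e-02, -5.32563092e-05]), 'eef_pos': array([ 197.17414539, -513.18384463,  229.87190683]), 'eef_rot': array([-3.14039046e+00, -6.37529072e-05,  3.66792807e-01]), 'wrist_force': array([ 0.20239438,  0.65456389, -0.10095069]), 'moment': array([ 0.00474059, -0.02747975,  0.02817624]), 'finger_force': 0.0, 'finger_gap': 93.97627799486166}
scene {'fovy': 42.220242124316776, 'cx': 251.2119885839476, 'cy': 190.84120238052213, 'eye': array([ 279.56965163, -511.2965989 ,  743.88966508]), 'orientation': array([-2.41273814, -0.00589876, -0.4578918 ])}
top {'fovy': 50.38580612800649, 'cx': 256.32867992234543, 'cy': 195.97945131834598, 'eye': array([373.21348687,  27.69779592, 938.39411956]), 'orientation': array([-2.96736807, -0.0174802 , -1.54917867])}
wrist {'fovy': 70.69584650715873, 'cx': 254.671850305833, 'cy': 192.44243507644762, 'eye': array([ 265.24920459, -488.23338925,  384.42272032]), 'orientation': array([ 2.89205163e+00,  1.94280887e-03, -1.20434573e+00])}
```

View pics/top.png

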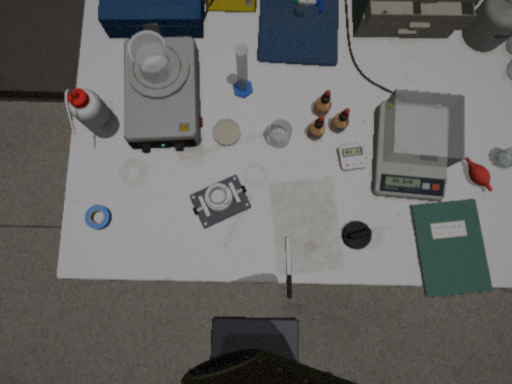

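View pics/scene.png

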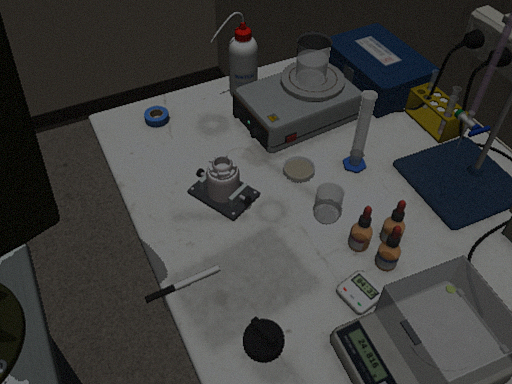

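The top view shows the cap at about (357,235), the jar in its clamp at (218,197), the marker at (289,267), the dish at (227,132) and the beaker at (279,133). Next I measure the cap and jar.

Run:
```python
from h import *
c=np.load("c.npz")
W,W2=c["W"],c["W2"]
print("cap px",W[235,357],"jar px",W[197,218],"marker",W[267,289],"bal",W[180,380],"dish",W[132,227])
def sel(W,ctr,r,z0,z1):
    P=W.reshape(-1,3); return P[(np.hypot(*(P[:,:2]-ctr).T)<r)&(P[:,2]>z0)&(P[:,2]<z1)]
for n,V in(("top",W),("scene",W2)):
    cc=W[235,357,:2]
    w=sel(V,cc,45,40,60)
    print(n,"wing",len(w),cv2.minAreaRect(w[:,:2].astype(np.float32)),np.median(w[:,2]))
    s=sel(V,cc,60,15,30); print(" shoulder",len(s),cv2.minEnclosingCircle(s[:,:2].astype(np.float32)),np.median(s[:,2]))
    a=sel(V,cc,60,10,60); print(" all",len(a),cv2.minEnclosingCircle(a[:,:2].astype(np.float32)))
    t=sel(V,W[197,218,:2],60,84,100); print(" rim",len(t),cv2.minEnclosingCircle(t[:,:2].astype(np.float32)),np.median(t[:,2]) if len(t) else 0)
    t=sel(V,W[197,218,:2],60,55,76); print(" shoulder",len(t),cv2.minEnclosingCircle(t[:,:2].astype(np.float32)),np.median(t[:,2]))
    print(" bench",np.nanmedian(V[...,2][(abs(V[...,2])<10)]))
b=c["a"]; cv2.imwrite("pics/crop.png",cv2.resize(np.hstack([b[195:275,317:397],b[157:237,178:258]]),None,fx=5,fy=5,interpolation=cv2.INTER_CUBIC))
```

```text
cap px [ 448.92979855 -206.3254482    49.05310298] jar px [521.5679451   98.15246352  73.10288504] marker [376.95043083 -61.65165928  11.6523954 ] bal [ 575.36014923 -263.73245462   39.67616239] dish [686.67260401  87.39982935  17.77210713]
top wing 126 ((453.8086853027344, -214.16368103027344), (11.651517868041992, 48.715423583984375), 15.170446395874023) 49.38095514097489
 shoulder 497 ((453.60894775390625, -214.12445068359375), 32.22408676147461) 22.113550613063694
 all 651 ((453.9110107421875, -214.33641052246094), 32.464542388916016)
 rim 172 ((524.8242797851562, 98.59516906738281), 25.98602294921875) 87.52134932932358
 shoulder 341 ((524.8058471679688, 98.4574203491211), 31.745092391967773) 69.9362083517575
 bench -0.19134390449823968
scene wing 301 ((451.9836730957031, -214.28684997558594), (12.31506061553955, 50.03377151489258), 15.58752155303955) 49.042784833556084
 shoulder 930 ((452.84405517578125, -214.0745849609375), 33.01532745361328) 22.08887502895641
 all 1376 ((452.84405517578125, -214.0745849609375), 33.01532745361328)
 rim 216 ((523.5020751953125, 98.39057922363281), 26.195791244506836) 86.78668873372158
 shoulder 439 ((523.189208984375, 97.59352111816406), 31.621198654174805) 68.47513193480279
 bench -0.13311938289632508
```

View pics/crop.png

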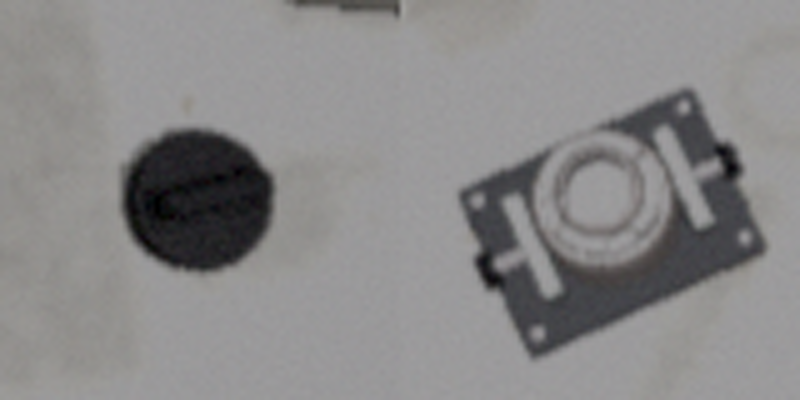

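Emit:
step_arm --series '[25.6,29.9,0,0.147,0,25.6,29.9,0,0.147,0,25.6,29.9,0,0.147,0,25.6,29.9,0,0.147,0,25.6,29.9,0,0.147,0,25.6,29.9,0,0.147,0,25.6,29.9,0,0.147,0,25.6,29.9,0,0.147,0,25.6,29.9,0,0.147,0,25.6,29.9,0,0.147,0,0,0,0,0,0,0,0,0,0,0]' --squeeze 20

```text
clock: 1.6
eef_pos: [452.9, -214.6, 230.2]
eef_rot: [-3.141, -0.0, 1.835]
wrist_force: [-0.5, -0.7, 1.0]
finger_gap: 93.9
finger_force: 0.0
```

Run:
```python
from h import *
c=np.load("c.npz")
for W in (c["W"],c["W2"]):
    P=W.reshape(-1,3)
    for ctr in((453,-214),(524,98)):
        q=P[(np.hypot(P[:,0]-ctr[0],P[:,1]-ctr[1])<130)&(P[:,2]>95)&(P[:,2]<400)]; print(len(q),q.max(0) if len(q) else '',q.min(0) if len(q) else '')
a,d,W=cloud("wrist"); P=W.reshape(-1,3)
P=P[np.hypot(P[:,0]-453,P[:,1]+214)<45]; w=P[(P[:,2]>42)&(P[:,2]<58)]; s=P[(P[:,2]>15)&(P[:,2]<30)]
print(len(w),cv2.minAreaRect(w[:,:2].astype(np.float32)),cv2.minEnclosingCircle(s[:,:2].astype(np.float32)), np.median(w[:,2]),np.median(s[:,2]))
```

```text
0  
0  
0  
0  
379 ((453.3186340332031, -213.398193359375), (11.633777618408203, 49.14927291870117), 15.338950157165527) ((453.45123291015625, -213.78524780273438), 32.355430603027344) 49.85027169184286 22.327129100411526
```

Emit:
step_arm --series '[0.4,0.8,-40,0,0.3,0,0,-40,0,0.4,0,0,-40,0,0.4,0,0,-40,0,0.4,0,0,-20,0,0.4,0,0,0,0,0.4,0,0,0,0,0.6,0,0,0,0,0.75,0,0,0,0,0.9,0,0,0,0,1,0,0,0,0,1,0,0,0,0,1,0,0,0,0,1]' --squeeze 20

```text
clock: 3.28
eef_pos: [453.7, -213.6, 50.5]
eef_rot: [3.142, 0.0, 1.837]
wrist_force: [-0.1, 0.2, 2.0]
finger_gap: 12.3
finger_force: 20.0
```

Emit:
step_arm --series '[0,0,10,0,1,0,0,30,0,1,0,0,40,0,1,0,0,40,0,1,7,31.2,10,0,1,7,31.2,0,0,1,7,31.2,0,0,1,7,31.2,0,0,1,7,31.2,0,0,1,7,31.2,0,0,1,7,31.2,0,0,1,7,31.2,0,0,1,7,31.2,0,0,1,7.4,31.2,0,0,1,0,0,0,0,1,0,0,0,0,1]'

```text
clock: 5.28
eef_pos: [523.8, 97.9, 180.6]
eef_rot: [-3.141, 0.0, 1.837]
wrist_force: [1.0, -1.0, -0.5]
finger_gap: 12.1
finger_force: 20.0
```

Run:
```python
from h import *
print(manip.read_state())
for n in("scene","wrist"):
    a,d,W=cloud(n); P=W.reshape(-1,3)
    P=P[np.hypot(P[:,0]-524,P[:,1]-98)<50]
    for k,(z0,z1) in dict(wing=(170,186),sh=(140,160),cap=(126,160),jarsh=(62,74),neck=(80,95)).items():
        w=P[(P[:,2]>z0)&(P[:,2]<z1)]
        if len(w)>5: print(n,k,len(w),cv2.minEnclosingCircle(w[:,:2].astype(np.float32)),np.median(w[:,2]),w[:,2].min())
    s=P[(P[:,2]>148)&(P[:,2]<156)]
    cv2.imwrite(f"pics/held_{n}.png",a)
    if len(s)>20:
        X=np.c_[s[:,:2]-s[:,:2].mean(0),np.ones(len(s))]; print(" tilt fit",np.linalg.lstsq(X,s[:,2],rcond=None)[0])
```

```text
{'clock': 5.275, 'joints': array([ 1.16118849e-01,  3.08561641e-01,  1.63009021e+00, -1.80465124e-04,
        1.20303270e+00, -1.49878225e-01]), 'qd': array([-0.01416882, -0.00215525,  0.00517427,  0.0007467 , -0.00211065,
        0.00060933]), 'effort': array([ 1.08325023e+00, -5.21047962e+01, -3.41346037e+01,  1.02784436e-01,
        3.28719243e-02,  3.62772611e-02]), 'eef_pos': array([523.84048391,  97.90912759, 180.63897714]), 'eef_rot': array([-3.14147664e+00,  1.52781719e-04,  1.83685830e+00]), 'wrist_force': array([ 0.98440172, -1.01342305, -0.46209949]), 'moment': array([-0.08282544, -0.07268035,  0.04963518]), 'finger_force': 19.999915659427643, 'finger_gap': 12.056526177813138}
scene wing 236 ((522.3303833007812, 91.85253143310547), 20.792604446411133) 179.2208935266719 170.0010421081737
scene sh 568 ((523.1131591796875, 96.39028930664062), 32.85292434692383) 151.67205113379686 140.0035727846256
scene cap 701 ((523.1131591796875, 96.39028930664062), 32.85292434692383) 151.0137202791277 130.44782005713785
scene jarsh 300 ((523.1301879882812, 97.20042419433594), 31.41140365600586) 69.54570881062062 62.03891760145427
scene neck 274 ((523.6995239257812, 99.02802276611328), 26.63555908203125) 85.06188879792177 80.05524322625672
 tilt fit [8.37511926e-03 8.50794233e-03 1.51968497e+02]
wrist wing 1838 ((524.8969116210938, 98.04113006591797), 24.82659149169922) 179.91950656150044 170.00868578140694
wrist sh 2788 ((524.6463012695312, 97.46812438964844), 32.6377067565918) 152.3160099375372 140.07569507908644
wrist cap 2932 ((524.6463012695312, 97.46812438964844), 32.6377067565918) 152.2584161592021 131.28292051184098
wrist jarsh 467 ((523.9303588867188, 104.67145538330078), 30.562604904174805) 68.94031973700783 62.02360176639911
wrist neck 133 ((520.884033203125, 113.9203872680664), 20.92140007019043) 84.43761551142072 80.21916943923574
 tilt fit [ 1.53221001e-03 -4.84176322e-04  1.52387931e+02]
```

View pics/held_scene.png

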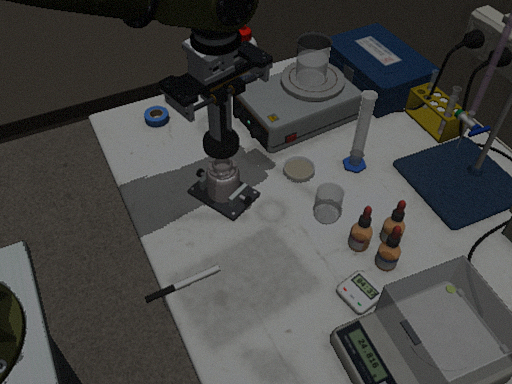

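Emit:
step_arm --series '[0.2,0.6,-15,0,1,0,0,-15,0,1,0,0,-6,0,1,0,0,-1,0,1,0,0,-1,0,1,0,0,-1,0,1,0,0,0,0,1]'

```text
clock: 6.25
eef_pos: [524.3, 99.0, 141.6]
eef_rot: [3.141, 0.0, 1.837]
wrist_force: [0.4, -0.7, -0.6]
finger_gap: 12.0
finger_force: 20.0
```

Emit:
step_arm --series '[0,0,-0.5,0,1,0,0,-0.5,0,1,0,0,-0.5,0,1,0,0,-0.5,0,1,0,0,0,0,1]'

```text
clock: 6.88
eef_pos: [524.2, 99.0, 139.4]
eef_rot: [-3.142, 0.0, 1.837]
wrist_force: [-0.7, 0.1, -0.6]
finger_gap: 12.0
finger_force: 20.0
```

Emit:
step_arm --series '[0,0,-0.5,0,1,0,0,-0.5,0,1,0,0,-0.5,0,1,0,0,0,0,1]'

```text
clock: 7.38
eef_pos: [524.2, 99.0, 137.9]
eef_rot: [-3.142, -0.0, 1.837]
wrist_force: [0.8, -0.3, -0.7]
finger_gap: 11.7
finger_force: 20.0
```

Emit:
step_arm --series '[0,0,-0.5,0,1,0,0,-0.5,0,1,0,0,0,0,1]'

```text
clock: 7.75
eef_pos: [524.2, 99.0, 136.9]
eef_rot: [-3.142, -0.0, 1.837]
wrist_force: [-0.1, 0.5, -0.9]
finger_gap: 11.5
finger_force: 20.0
```

Emit:
step_arm --series '[0,0,-0.5,0,1,0,0,-0.5,0,1,0,0,-0.5,0,1,0,0,0,0,1]'

```text
clock: 8.25
eef_pos: [524.2, 99.0, 135.4]
eef_rot: [-3.141, -0.0, 1.837]
wrist_force: [0.6, -0.2, -0.9]
finger_gap: 11.6
finger_force: 20.0
```

Emit:
step_arm --series '[0,0,-0.5,0,1,0,0,-0.5,0,1,0,0,0,0,1]'

```text
clock: 8.62
eef_pos: [524.3, 99.0, 134.5]
eef_rot: [3.141, 0.0, 1.837]
wrist_force: [-0.1, -0.1, 0.9]
finger_gap: 11.7
finger_force: 20.0
```

Emit:
step_arm --series '[0,0,-0.5,0,1,0,0,0,0,1]'

```text
clock: 8.88
eef_pos: [524.4, 99.0, 134.3]
eef_rot: [3.141, 0.0, 1.837]
wrist_force: [-1.5, -0.4, 4.9]
finger_gap: 12.0
finger_force: 20.0
```

Emit:
step_arm --series '[0,0,0,0.06,1,0,0,0,0.06,1,0,0,0,0,1]'

```text
clock: 9.25
eef_pos: [524.2, 99.0, 133.7]
eef_rot: [-3.141, -0.0, 1.956]
wrist_force: [-0.7, 0.4, 0.0]
finger_gap: 11.6
finger_force: 20.0
```

Emit:
step_arm --series '[0,0,0,0.06,1,0,0,0,0.06,1,0,0,0,0,1]'

```text
clock: 9.62
eef_pos: [524.2, 99.0, 133.8]
eef_rot: [-3.141, -0.0, 2.075]
wrist_force: [0.1, -0.4, -1.2]
finger_gap: 11.8
finger_force: 20.0
```

Emit:
step_arm --series '[0,0,-0.5,0,1,0,0,-0.5,0,1,0,0,0,0,1]'

```text
clock: 10.0
eef_pos: [524.2, 99.0, 132.9]
eef_rot: [-3.141, -0.0, 2.076]
wrist_force: [-0.8, 0.5, -0.5]
finger_gap: 11.6
finger_force: 20.0
```

Emit:
step_arm --series '[0,0,-0.5,0,1,0,0,-0.5,0,1,0,0,0,0,1]'

```text
clock: 10.38
eef_pos: [524.2, 99.0, 131.9]
eef_rot: [-3.142, -0.0, 2.077]
wrist_force: [0.2, -0.1, -0.6]
finger_gap: 12.1
finger_force: 20.0
```

Emit:
step_arm --series '[0,0,-0.5,0,1,0,0,-0.5,0,1,0,0,0,0,1]'

```text
clock: 10.75
eef_pos: [524.2, 99.0, 130.9]
eef_rot: [3.142, -0.0, 2.077]
wrist_force: [-0.2, 0.2, -0.4]
finger_gap: 11.7
finger_force: 20.0
```

Emit:
step_arm --series '[0,0,-0.5,0,1,0,0,-0.5,0,1,0,0,0,0,1]'

```text
clock: 11.12
eef_pos: [524.2, 99.0, 129.9]
eef_rot: [-3.142, -0.0, 2.077]
wrist_force: [0.2, -0.1, -0.4]
finger_gap: 11.7
finger_force: 20.0
```

Emit:
step_arm --series '[0,0,-0.5,0,1,0,0,-0.5,0,1,0,0,0,0,1]'

```text
clock: 11.5
eef_pos: [524.2, 99.0, 128.9]
eef_rot: [-3.142, -0.0, 2.077]
wrist_force: [-0.6, 0.0, -0.4]
finger_gap: 11.6
finger_force: 20.0
```

Emit:
step_arm --series '[0,0,-0.5,0,1,0,0,-0.5,0,1,0,0,0,0,1]'

```text
clock: 11.88
eef_pos: [524.2, 99.0, 127.9]
eef_rot: [-3.142, -0.0, 2.077]
wrist_force: [0.1, -0.1, -1.3]
finger_gap: 12.0
finger_force: 20.0
```

Emit:
step_arm --series '[0,0,-0.5,0,1,0,0,0,0,1]'

```text
clock: 12.12
eef_pos: [524.3, 99.0, 127.5]
eef_rot: [3.141, 0.0, 2.077]
wrist_force: [-0.2, -0.1, -0.7]
finger_gap: 11.8
finger_force: 20.0
```

Emit:
step_arm --series '[0,0,-0.5,0,1,0,0,0,0,1]'

```text
clock: 12.38
eef_pos: [524.4, 99.0, 127.3]
eef_rot: [3.141, 0.0, 2.077]
wrist_force: [-1.6, -0.7, 5.2]
finger_gap: 12.0
finger_force: 20.0
```

Emit:
step_arm --series '[0,0,-0.4,0,1,0,0,0,0,1]'

```text
clock: 12.62
eef_pos: [524.4, 99.0, 127.3]
eef_rot: [3.141, 0.0, 2.077]
wrist_force: [-3.5, -0.7, 9.8]
finger_gap: 11.8
finger_force: 20.0
```

Emit:
step_arm --series '[0,0,0.1,-0.05,1,0,0,-0.2,-0.05,1,0,0,0,0,1]'

```text
clock: 13.0
eef_pos: [524.6, 99.0, 126.9]
eef_rot: [3.141, 0.0, 1.977]
wrist_force: [1.3, -1.3, 5.9]
finger_gap: 12.1
finger_force: 20.0
```

Emit:
step_arm --series '[0,0,-0.22,-0.05,1,0,0,-0.23,-0.05,1,0,0,0,0,1]'

```text
clock: 13.38
eef_pos: [524.6, 98.9, 126.4]
eef_rot: [3.141, 0.0, 1.877]
wrist_force: [0.6, -0.9, 5.5]
finger_gap: 11.9
finger_force: 20.0
```

Emit:
step_arm --series '[0,0,-0.22,-0.05,1,0,0,-0.23,-0.05,1,0,0,-0.22,-0.05,1,0,0,-0.23,-0.05,1,0,0,0,0,1]'

```text
clock: 14.0
eef_pos: [524.6, 99.0, 125.6]
eef_rot: [3.14, 0.0, 1.677]
wrist_force: [0.4, -0.5, 6.1]
finger_gap: 11.7
finger_force: 20.0
```

Emit:
step_arm --series '[0,0,-0.22,-0.05,1,0,0,-0.23,-0.05,1,0,0,-0.22,-0.05,1,0,0,-0.23,-0.05,1,0,0,0,0,1]'

```text
clock: 14.62
eef_pos: [524.6, 99.0, 124.6]
eef_rot: [3.14, -0.0, 1.477]
wrist_force: [-0.2, -0.3, 5.9]
finger_gap: 11.9
finger_force: 20.0
```

```bash
python3 -c "
from h import *
s=manip.read_state();print(s['moment'],s['wrist_force'],s['eef_pos'],s['eef_rot'],s['joints'][5])"
```

```text
[-0.22254699 -0.08684842  0.02389672] [-0.23381307 -0.33506462  5.90927224] [524.61418225  98.990141   124.63286246] [ 3.14042813e+00 -1.37698857e-04  1.47737648e+00] 0.2114175940071423
```

Emit:
step_arm --series '[0,0,-0.22,-0.05,1,0,0,-0.23,-0.05,1,0,0,-0.22,-0.05,1,0,0,-0.23,-0.05,1,0,0,0,0,1]'

```text
clock: 15.25
eef_pos: [524.7, 99.0, 123.8]
eef_rot: [3.14, -0.0, 1.277]
wrist_force: [0.5, -0.9, 6.3]
finger_gap: 12.0
finger_force: 20.0
```

Emit:
step_arm --series '[0,0,-0.13,-0.03,1,0,0,-0.13,-0.03,1,0,0,0,0,1]'

```text
clock: 15.62
eef_pos: [524.6, 99.0, 123.5]
eef_rot: [3.14, -0.0, 1.218]
wrist_force: [0.3, 0.1, 5.8]
finger_gap: 11.8
finger_force: 20.0
```

```bash
python3 -c "
from h import *
s=manip.read_state();print(s['moment'],s['wrist_force'],s['eef_pos'],s['eef_rot'])"
```

```text
[-0.23383652 -0.06565651  0.01301909] [0.27826424 0.1169867  5.83178168] [524.61185053  98.96782082 123.49074215] [ 3.14047537e+00 -4.29397373e-04  1.21770410e+00]
```

Emit:
step_arm --series '[0,0,-0.1,-0.03,1,0,0,-0.1,-0.03,1,0,0,0,0,1]'

```text
clock: 16.0
eef_pos: [524.6, 99.0, 123.2]
eef_rot: [3.141, -0.0, 1.158]
wrist_force: [0.7, -0.2, 4.9]
finger_gap: 11.8
finger_force: 20.0
```

```bash
python3 -c "
from h import *
s=manip.read_state();print(s['moment'],s['wrist_force'],s['eef_pos'],s['eef_rot'])"
```

```text
[-0.13418037  0.01749451 -0.02322554] [ 0.71721161 -0.23791104  4.91853826] [524.55691559  98.99491855 123.22676606] [ 3.14069790e+00 -4.48279821e-04  1.15770326e+00]
```

Emit:
step_arm --series '[0,0,-0.13,-0.03,1,0,0,-0.13,-0.03,1,0,0,0,0,1]'

```text
clock: 16.38
eef_pos: [524.3, 99.1, 123.0]
eef_rot: [3.141, -0.0, 1.098]
wrist_force: [-1.0, 0.9, 7.2]
finger_gap: 11.7
finger_force: 20.2
```

```bash
python3 -c "
from h import *
s=manip.read_state();print(s['moment'],s['wrist_force'],s['eef_pos'],s['eef_rot'])"
```

```text
[-0.038316    0.54487746  0.3545781 ] [-1.01695987  0.9074362   7.19152451] [524.2859704   99.13810734 123.04169269] [ 3.14133132e+00 -2.24247037e-04  1.09823835e+00]
```

Emit:
step_arm --series '[0,0,0,0,1,0,0,0.2,0.015,1,0,0,0.1,0.01,1,0,0,0,0,0.9,0,0,0,0,0.8,0,0,0,0,0.6,0,0,0,0,0.5,0,0,0,0,0.5]'

```text
clock: 17.38
eef_pos: [524.2, 99.0, 122.8]
eef_rot: [-3.141, 0.0, 1.122]
wrist_force: [-0.2, -0.2, -0.8]
finger_gap: 44.8
finger_force: 0.0
```

Emit:
step_arm --series '[0,0,5,0,0.5,0,0,20,0,0.5,0,0,40,0,0.4,0,0,40,0,0.4,-40,0,30,0,0.4,-60,0,0,0,0.4,-60,0,0,0,0.4,0,0,0,0,0.4]'

```text
clock: 18.38
eef_pos: [361.8, 99.0, 258.8]
eef_rot: [3.14, -0.001, 1.123]
wrist_force: [0.5, 0.5, -0.2]
finger_gap: 56.5
finger_force: 0.0
```

Run:
```python
from h import *
print(manip.read_state()['eef_pos'])
for n in("scene","top"):
    a,d,W=cloud(n); P=W.reshape(-1,3)
    P=P[np.hypot(P[:,0]-524,P[:,1]-98)<40]
    for k,(z0,z1) in dict(wing=(115,135),sh=(85,112)).items():
        w=P[(P[:,2]>z0)&(P[:,2]<z1)]
        if len(w)>5: print(n,k,len(w),cv2.minEnclosingCircle(w[:,:2].astype(np.float32)),np.median(w[:,2]))
    cv2.imwrite(f"pics/end_{n}.png",a)
```

```text
[361.83516542  99.03520461 258.77404018]
scene wing 138 ((522.9788818359375, 98.28463745117188), 25.2150936126709) 122.06478002244381
scene sh 670 ((523.6183471679688, 99.0932388305664), 33.00336837768555) 94.64139818336037
top wing 145 ((525.837158203125, 97.85359191894531), 24.615436553955078) 121.72428938493488
top sh 561 ((525.1593627929688, 98.79376983642578), 32.4075813293457) 94.44902053051828
```

View pics/end_scene.png

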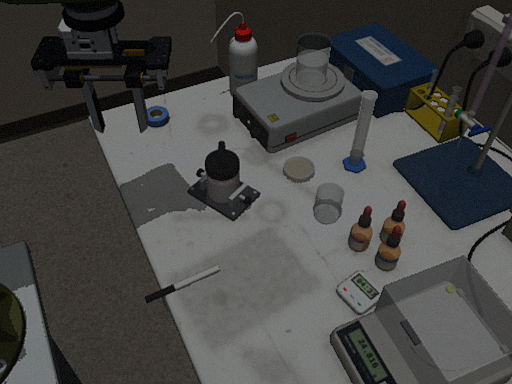

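The cap sits level on the jar at about (222,170), with its wing top at about 122 mm (123 expected when home). The fingers are clear of it, and the beaker, dish and marker haven't moved.

```bash
python3 -c "
from cell import manip
print(manip.sign_off())"
```

```text
the job is handed in; nothing more can be done
None
```

The cap is screwed fully home on the jar, level, centred within about 1 mm and released; the beaker, dish and marker look undisturbed, and the job is handed in (the sign-off gave no verdict).

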